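# Unlatch a tool case by its flush T-handle

## Task

Open the tool case on the bench: press the round release button gently down until the flush T-handle pops out, turn the popped-out handle clockwise until you feel it come up against its stop, without forcing it there, then raise the lid by its pull until its front edge stands about 60 mm up and let go so that it stays open. Leave the things around the case where they are.

Things in the scene. Friction and masses are not known exactly. Their poses are not given: they have to be found in the camera images.
- case: Grey steel tool case, fixed to the bench, 280 (x) x 360 (y) x 112 mm high. Origin: centre of its underside, on the bench. Its x axis points from the front edge to the hinge edge, y to the left along the front edge, z up. The front 88 mm of its top is a fixed deck that carries the T-handle's housing; the hinged lid lies behind it.
- housing_top (a point): On the T-handle's axis, level with the top of the black housing block (79 mm along x, 183 along y, reaching 58 mm right and 125 mm left of the axis), 35 mm above the deck and 147 mm above the bench; fixed. Its slot leaves the bar 1.5 mm either side. With the handle popped out, its bar's underside is 6 mm above this level, its top 24 mm above.
- button_top (a point): Middle of the top face of the round steel release button, 24 mm across, standing 24 mm proud of the housing, beyond the left end of the bar: 105 mm to the left (+y of the case) of the handle's axis. It travels 7 mm straight down against a spring (about 1 N at first, 3 N fully down) to a hard end; the catch lets go some 5 mm down.
- button: The release button itself; origin 24 mm below its top face. More than 30 N on it is too much.
- handle_grip (a point): On the turning axis of the steel T-handle, middle of the top face of its bar; moves with it. x across the bar, y along it, z up. Bar 92 mm long, 16 wide, 18 high; latched, it lies along the case's y axis, flush in its housing's slot (no room for fingers). The axis stands 45 mm behind the case's front edge.
- handle (a joint): How far the T-handle has popped out, m: 0 flush and caught, 0.024 fully out, where a light spring (about 4 N) holds it. It springs out by itself once the button is nearly down. It can turn only when out by 18 mm or more.
- latch (a joint): Turn of the T-handle, rad: 0 latched, grows clockwise seen from above, stays where left (friction about 0.05 N m). The lid comes free at about 0.87 rad. A rigid stop ends the turn between 0.97 and 1.4 rad, differently each time since it is adjusted and hidden: turn until it is felt.
- strike: The rigid stop, hidden under the housing; origin: on the handle's axis, at the deck. The steel tongue (62 mm from the axis, 10 wide, 6 high) that holds the lid's front edge down and turns with the T-handle meets it 30 mm from the axis. More than 20 N on it, by turning on against it (about 0.6 N m at the handle), is too much.
- lid (a joint): Opening angle of the lid, rad: 0 closed, grows as the front edge rises, up to 1.0. Gas struts carry most of its weight and the stiff hinge keeps it where it is left; unlatched, it needs about 2 to 4 N upward at the pull.
- lid_hinge (a point): Middle of the lid's hinge line at the case's rear (+x) edge, 100 mm above the bench; the line runs along the case's y axis.
- lid_front (a point): Middle of the upper front edge of the lid (a 12 mm plate), 191 mm before the hinge line, 44 mm behind the handle's axis.
- pull (a point): Middle of the round steel bar of the lid's pull: 12 mm thick, 110 mm long along the case's y axis, on two end posts, its centre line 34 mm above the lid's top, 45 mm behind the lid's front edge, 146 mm before the hinge line. Moves with the lid.
- tumbler: Bystander: white travel cup, 78 mm across, 158 mm tall, standing left of the case. Origin: centre of its foot.
- eraser: Bystander: white eraser 55 x 22 x 12 mm lying right of the case. Origin: centre of its underside.
- square: Bystander: aluminium carpenter's square, about 150 x 120 mm, up to 16 mm high, lying right of the case. Origin: on the bench, near its middle.

How it is judged (in metres and radians):
On the way, in this order (a step that is already met when the one before it is completed fails the run):
1. the T-handle has popped out (value of joint handle above 0.018 m and value of joint latch below 0.15 rad), for 0.2 s.
2. the popped-out T-handle has been turned up against its stop, with the lid still down (value of joint latch above 0.88 rad and contact force between strike and anything else above 0.7 N and value of joint lid below 0.04 rad), for 0.05 s.
At the end, for the whole second after the job is handed in: The lid stands open at rest between 0.2 and 0.5 rad (front edge about 38 to 92 mm up), with the handle left turned (beyond 0.85 rad) (value of joint lid between 0.2 and 0.5 rad and velocity of joint lid between -0.02 and 0.02 rad/s and value of joint latch above 0.85 rad); the robot touches nothing.
It fails at once if more than 30 N on the release button (contact force between button and anything else above 30 N).
It fails at once if the handle forced against its stop with more than 20 N (contact force between strike and anything else above 20 N).
It fails at once if a bystander shifted by more than 25 mm (distance of any of tumbler, eraser, square from where it was at the start of the episode above 0.025 m).
It fails at once if the cup tipped (angle between tumbler's own z axis and vertical above 0.35 rad).
It also fails if it takes over 67 s, if anything falls off the work surface, if the arm or the gripper's body presses on something with over 40 N, if the wrist force passes 120 N, or if a joint passes its speed limit or range.

## Robot

A 7-joint arm with a two-finger parallel gripper is mounted at the origin on the work surface. World frame = base frame: x ahead of the robot, y to its left, z up, the work surface at z = 0. Lengths are in mm, angles in rad, forces in N, time in s.
With the tool pointing down it reaches from about 425 to 925 mm from the base axis. Payload 6.8 kg.
Tool frame: the origin (TCP) lies at the very end of the fingers, on their centre line; the grasp point (between the pads) lies 19 mm behind it (robot.pinch_z is the distance from the TCP to the grasp point, in mm); z points along the fingers, y is the direction in which the jaws open and shut (so a half turn about z gives the same grasp; the last joint's range is limited). The gripper opens to 88 mm and grips with 3 to 60 N. Pads are 20 mm wide; open, the fingers measure 115 mm over their backs; the gripper's body (75 mm by 178 mm) begins 61 mm behind the grasp point.
Start: joints at [-1.402, 0.477, 0.022, 1.555, -0.011, 1.109, -0.083], TCP at [184.459, 649.325, 222.664] pointing down, gripper open.
Joint ranges: [-2.96, 2.96], [-0.34, 2.1], [-1.41, 1.46], [0.24, 2.44], [-1.37, 4.51], [0.17, 1.92], [-2.96, 2.96]. Speed limits (rad/s): [2.39, 2.39, 3.14, 3.14, 3.14, 3.14, 3.14].

## Interface

Orientations are given as a rotation vector (axis times angle).
In Python, from rig import robot, monitor, get_image, ticket, trace gives the robot as it stands. The module is installed in compiled form; this text tells all that it offers. Calls block until the motion is done:
- robot.goto(position, orientation): joint-space move of the TCP to a pose.
- robot.move_straight(position, v=150, ori=None): straight line of the TCP; ori=None keeps the orientation; v is the mean speed in mm/s.
- robot.move_joints(angles): joint-space move.
- robot.set_gripper(opening, squeeze=None): finger opening in mm; squeeze is the grip in N (None keeps the last); returns when the fingers have stopped.
- robot.pause(seconds).
- robot.solve_ik(position, orientation): joint angles nearest the present ones, or None.
- monitor.get_obs(): the state.
- get_image(name): name is "side" or "top"; returns a dict with "img" (400x640x3 uint8, red, green, blue), "fovy" (degrees; the focal length in pixels is half the picture's height over the tangent of half this angle, whatever the lens; pixels are square), "cx", "cy" (the principal point, pixels), "world_from_camera" (4x4, takes a point from camera to world coordinates). Camera axes: x right, y down, z forward; pixel columns grow to the right and rows downward; lengths in mm; the calibration is good to about 2 mm. A picture is of the moment at which its call begins. There is no depth.
A pose or a line that the arm cannot do raises robot.Unreachable and nothing moves.
- ticket.sign_off(): hands the job in, once; it reports no verdict.
Trained networks look in a picture, given as the dict that the camera call returned (one of the last four; its "shot" number tells which), for a name from the list of things; names that differ only in an ending like _2 or _b are one class to them, and where a whole thing is asked for, a point or a joint stands for the part that bears it (a point fixed in the world has none). Each returns a list of dicts, best first, with "score" (0 to 1); they miss things now and then, are a little off and sometimes report something else, mostly with a low value. They report only what shows in the picture. A call takes as long as a camera call.
- trace(picture, thing): "mask" (400x640 bool, what is visible of it) and "extent" ([centre column, centre row, width, height] in pixels, round what is visible of it).
The state is a dict: "time_s": time; "joint_positions": joint angles; "joint_vel": joint speeds; "joint_efforts": joint torques, N m; "eef_pos": TCP position; "eef_rot": TCP orientation; "wrist_force": force on the tool from outside, world axes, zero at the start; "ft_torque": the same for the moment, N m; "finger_gap": finger opening in mm.
Only numpy, scipy, OpenCV 4.12 (cv2) and the standard library are available. Lean on these libraries where they do the work, as an engineer would, in place of code of your own. Each camera call takes 0.05 s, during which the arm holds its last target.

## Working session

There is one attempt and no reset: what is moved stays moved. The work goes in short steps, each a Python script; the robot and the scene stay as the last script left them, time stands still between calls to the robot, and variables do not carry over. Pictures are saved under pics/ and viewed, and the job is handed in when it is done.

```bash
mkdir -p pics
python3 - <<'E'
from rig import robot, monitor, get_image, ticket, trace
import cv2,numpy as np
o=monitor.get_obs();print(o)
for n in("side","top"):
    p=get_image(n);cv2.imwrite(f"pics/{n}0.png",p["img"][:,:,::-1]);print(n,p["fovy"],p["cx"],p["cy"],np.round(p["world_from_camera"],3).tolist(),[k for k in p])
    for t in("case","button","handle","pull","lid","tumbler","eraser","square"):
        print(t,[(round(float(r["score"]),2),np.round(r["extent"],1).tolist(),int(r["mask"].sum())) for r in trace(p,t)[:2]])
E
```

```text
{'time_s': 0.0, 'joint_positions': array([-1.40211444,  0.47778219,  0.02234016,  1.55642944, -0.01150488,
        1.10927776, -0.08311271]), 'joint_vel': array([-0.00062944,  0.00039905, -0.00146565, -0.00091289, -0.0006434 ,
        0.00089564, -0.00049927]), 'joint_efforts': array([ 2.57079928e-04, -5.82850134e+01,  1.53451625e+00, -2.72616059e+01,
       -5.43889054e-02,  1.70086819e-02,  1.46693565e-04]), 'eef_pos': array([184.3033209 , 648.7399272 , 221.70302546]), 'eef_rot': array([-4.33354833e-01, -3.11143982e+00,  2.77180626e-03]), 'wrist_force': array([-0.85247312, -0.08749696, -0.10030796]), 'ft_torque': array([-0.00495957,  0.00363634,  0.0019537 ]), 'finger_gap': 88.08550866160482}
side 54.07502978913369 322.6016094383443 199.51406143526597 [[0.835, -0.278, 0.475, 117.888], [-0.55, -0.434, 0.713, -657.621], [0.008, -0.857, -0.516, 613.499], [0.0, 0.0, 0.0, 1.0]] ['img', 'fovy', 'cx', 'cy', 'world_from_camera', 'shot']
case [(0.92, [342.5, 210.2, 147.3, 120.9], 12409)]
button []
handle []
pull [(0.58, [357.8, 191.1, 117.2, 78.9], 4822)]
lid [(0.81, [358.4, 190.2, 115.4, 7
[... 212 characters left out ...]
31324407989 318.63044454472305 199.5448594675683 [[0.002, -0.994, 0.113, 473.85], [-1.0, -0.003, -0.003, 37.735], [0.003, -0.113, -0.994, 1180.337], [0.0, 0.0, 0.0, 1.0]] ['img', 'fovy', 'cx', 'cy', 'world_from_camera', 'shot']
case [(0.59, [300.1, 180.6, 145.0, 118.3], 11831), (0.46, [291.0, 203.8, 33.6, 25.8], 235)]
button [(0.49, [254.8, 201.2, 13.2, 9.5], 55)]
handle [(0.76, [292.8, 211.7, 34.1, 13.8], 220), (0.44, [292.6, 203.8, 35.2, 25.2], 180)]
pull [(0.86, [304.1, 166.1, 137.5, 92.0], 8085)]
lid [(0.92, [303.4, 166.8, 133.7, 87.7], 7742)]
tumbler [(0.72, [196.6, 181.2, 37.6, 31.5], 836)]
eraser [(0.57, [363.5, 250.6, 7.7, 20.1], 121)]
square [(0.82, [397.1, 220.7, 32.9, 53.2], 745)]
```

Run:
```python
import cv2
a=cv2.imread("pics/side0.png");b=cv2.imread("pics/top0.png")
cv2.imwrite("pics/s1.png",cv2.resize(a[100:340,240:460],None,fx=2.5,fy=2.5,interpolation=cv2.INTER_CUBIC)[:600])
cv2.imwrite("pics/t1.png",cv2.resize(b[100:280,170:430],None,fx=3,fy=3,interpolation=cv2.INTER_CUBIC))
```

```text
(no output)
```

View pics/s1.png

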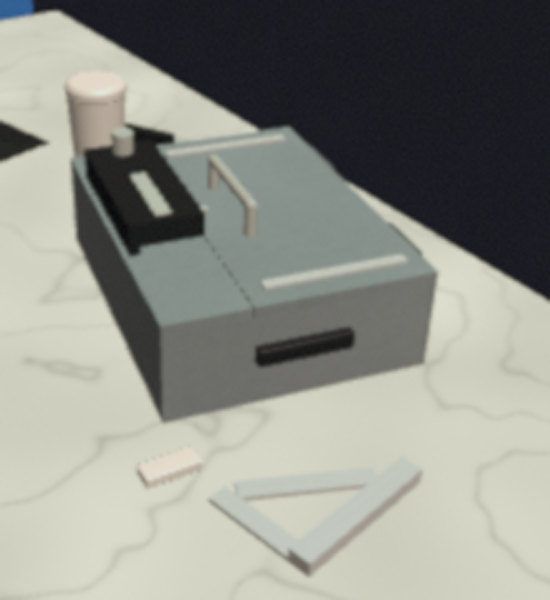

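View pics/t1.png

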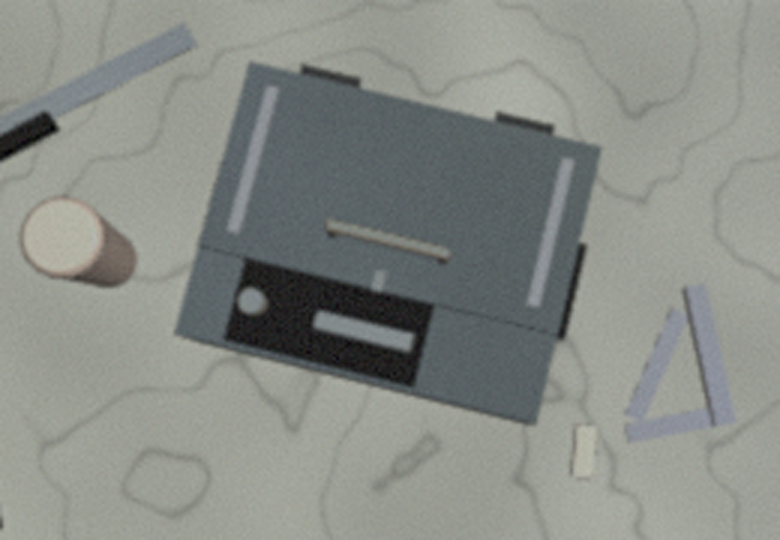

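View pics/side0.png

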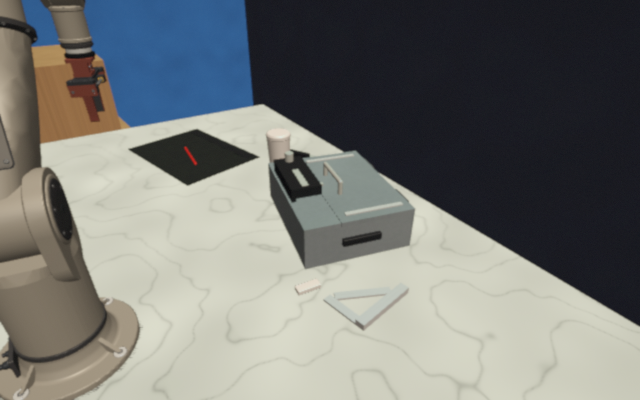

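The top view shows the case yawed about 15°. In its 3x crop the button is at about (252,300), the bar runs (316,319) to (412,343), and the pull runs (331,227) to (446,256). The side view shows the button at about (122,131) in its crop and the pull at (214,160) to (251,205). The cup stands left of the case, and the eraser and square lie on its right. Next I'll fit the case pose to both views.

```bash
cat > fit.py <<'E'
from rig import get_image
import numpy as np
from scipy.optimize import least_squares
P={n:get_image(n) for n in("side","top")}
def proj(n,X):
    p=P[n];T=np.linalg.inv(p["world_from_camera"]);c=T[:3,:3]@X+T[:3,3];f=200/np.tan(np.radians(p["fovy"])/2)
    return np.array([p["cx"]+f*c[0]/c[2],p["cy"]+f*c[1]/c[2]])
# case frame pts; 'h' = offset ay (axis y)
M={'FL':(-140,180,112,0),'FR':(-140,-180,112,0),'RL':(140,180,112,0),'RR':(140,-180,112,0),'FR0':(-140,-180,0,0),
'but':(-95,105,171,1),'hL':(-95,46,147,1),'hR':(-95,-46,147,1),'pL':(-6,55,149,2),'pR':(-6,-55,149,2)}
O={'top':{'FL':(176,334),'FR':(535,424),'RL':(250,63),'RR':(600,147),'but':(252,300),'hL':(316,319),'hR':(412,343),'pL':(331,227),'pR':(446,256)},
'side':{'FR':(162,325),'RR':(436,268),'FR0':(163,420),'FL':(72,157),'RL':(290,126),'but':(122,131),'hL':(140,174),'hR':(160,214),'pL':(214,160),'pR':(251,205)}}
def px(n,o): return np.array([170+o[0]/3,100+o[1]/3]) if n=='top' else np.array([240+o[0]/2.5,100+o[1]/2.5])
def W(q,k):
    x,y,a,h,g=q[:5];m=M[k];v=np.array([m[0],m[1]+(0,h,g)[m[3]],m[2]],float)
    dz={'but':q[5],'hL':q[6],'hR':q[6],'pL':q[7],'pR':q[7]}.get(k,0)
    return np.array([x+np.cos(a)*v[0]-np.sin(a)*v[1],y+np.sin(a)*v[0]+np.cos(a)*v[1],v[2]+dz])
def res(q,full=False):
    R={(n,k):proj(n,W(q,k))-px(n,o) for n in O for k,o in O[n].items()}
    return R if full else np.concatenate(list(R.values()))
if __name__=="__main__":
    s=least_squares(res,[520,60,-.24,0,0,0,0,0],loss='soft_l1');q=s.x
    print(np.round(q,3))
    for k,v in res(q,True).items():print(k,np.round(v,1))
    for k in M:print(k,np.round(W(q,k),1))
    # per-view pose with heights fixed
    for n in O:
        f=lambda z:np.concatenate([proj(n,W([*z,0,0,0],k))-px(n,o) for k,o in O[n].items()])
        print(n,np.round(least_squares(f,q[:5],loss='soft_l1').x,3))
E
python3 fit.py
```

```text
[ 6.53635e+02  9.03620e+01 -2.42000e-01 -1.53400e+00 -2.16900e+00
 -8.00000e-01 -1.20800e+00 -4.16700e+00]
('top', 'FL') [-1.1 -0.1]
('top', 'FR') [0.1 0.3]
('top', 'RL') [-0.5 -0.7]
('top', 'RR') [0.5 0.1]
('top', 'but') [-0.3  0.4]
('top', 'hL') [0.1 0.1]
('top', 'hR') [-0.1  0.1]
('top', 'pL') [ 0.3 -0.2]
('top', 'pR') [-0.4 -0.5]
('side', 'FR') [-0.5 -0. ]
('side', 'RR') [1.3 0.8]
('side', 'FR0') [-0.1  1. ]
('side', 'FL') [-0.8 -0.4]
('side', 'RL') [-0.4 -0.3]
('side', 'but') [0.2 0. ]
('side', 'hL') [-0.8 -0. ]
('side', 'hR') [ 1.6 -0. ]
('side', 'pL') [ 0.2 -0.1]
('side', 'pR') [0.3 0.2]
FL [560.9 298.7 112. ]
FR [474.5 -50.8 112. ]
RL [832.8 231.5 112. ]
RR [ 746.3 -118.   112. ]
FR0 [474.5 -50.8   0. ]
but [586.3 213.6 170.2]
hL [572.1 156.3 145.8]
hR [550.   67.  145.8]
pL [660.5 143.1 144.8]
pR [634.1  36.3 144.8]
top [ 6.53338e+02  8.97190e+01 -2.41000e-01 -9.81000e-01 -2.20500e+00]
side [ 6.53347e+02  9.13470e+01 -2.43000e-01 -3.92500e+00 -7.68500e+00]
```

```bash
cat > h.py <<'E'
from rig import robot, monitor, get_image, ticket, trace
import numpy as np, cv2
from scipy.spatial.transform import Rotation as Ro
A=-0.242; C=np.array([653.5,90.2])
def cw(x,y,z): c,s=np.cos(A),np.sin(A); return np.array([C[0]+c*x-s*y,C[1]+s*x+c*y,z])
def down(psi): # jaw direction angle psi
    y=np.array([np.cos(psi),np.sin(psi),0]);z=np.array([0,0,-1.]);x=np.cross(y,z)
    return Ro.from_matrix(np.column_stack([x,y,z])).as_rotvec()
def ob(): return monitor.get_obs()
def snap(n,f,box=None,k=3):
    p=get_image(n);im=p["img"][:,:,::-1]
    if box: im=im[box[1]:box[3],box[0]:box[2]]; im=cv2.resize(im,None,fx=k,fy=k,interpolation=cv2.INTER_CUBIC)
    cv2.imwrite("pics/"+f,im);return p
E
python3 - <<'E'
from h import *
B=np.array([586.3,213.6])
r=down(A+np.pi/2)
robot.set_gripper(0,10)
robot.goto([*B,260],r); print(ob()["time_s"],ob()["joint_positions"])
robot.move_straight([*B,180],v=80)
robot.pause(.3)
o=ob();f0=o["wrist_force"];print(o["time_s"],o["eef_pos"],f0,o["finger_gap"])
snap("top","t2.png",(170,100,430,280)); snap("side","s2.png",(240,100,460,300))
# handle IK checks
for psi in (A,A+np.pi):
  print(psi,[robot.solve_ik(cw(-95,-1,152),down(psi-t)) for t in (0,1.45)])
E
```

```text
4.475 [-0.67677697  0.36867909  0.29870329  1.65759361 -0.11799726  1.13325352
  0.98406483]
5.925 [586.43886601 213.65164482 180.29250807] [ 0.05346113  0.17626684 -0.43227041] 0.40734047428591635
-0.242 [array([-0.80485899,  0.45200672,  0.6531808 ,  1.90752143, -0.34679725,
        0.89617479, -0.22195893]), array([-1.02310489,  0.57997268,  0.99696526,  1.91923811, -0.59183562,
        0.97010995, -1.43911311])]
2.899592653589793 [array([-0.26719672,  0.38824143, -0.04900253,  1.87183067,  0.02401979,
        0.88208279,  2.57176776]), array([-0.51788186,  0.39440017,  0.26912105,  1.88926714, -0.13348742,
        0.87516192,  1.2668978 ])]
```

View pics/t2.png

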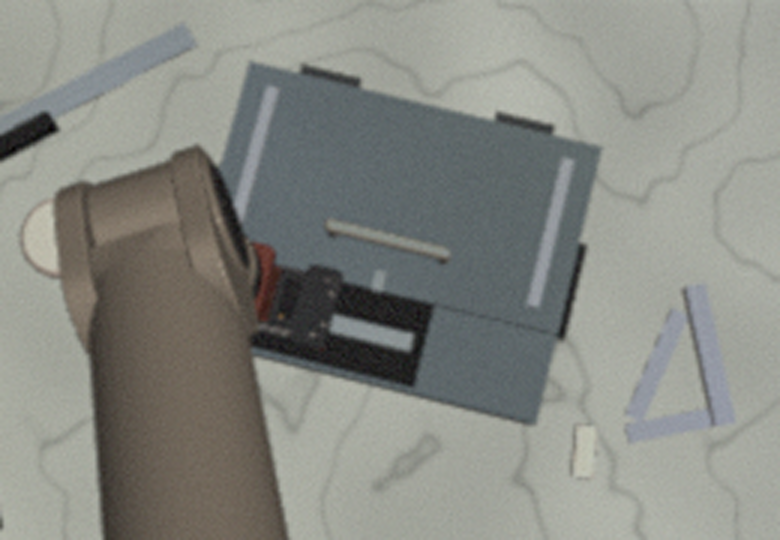

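View pics/s2.png

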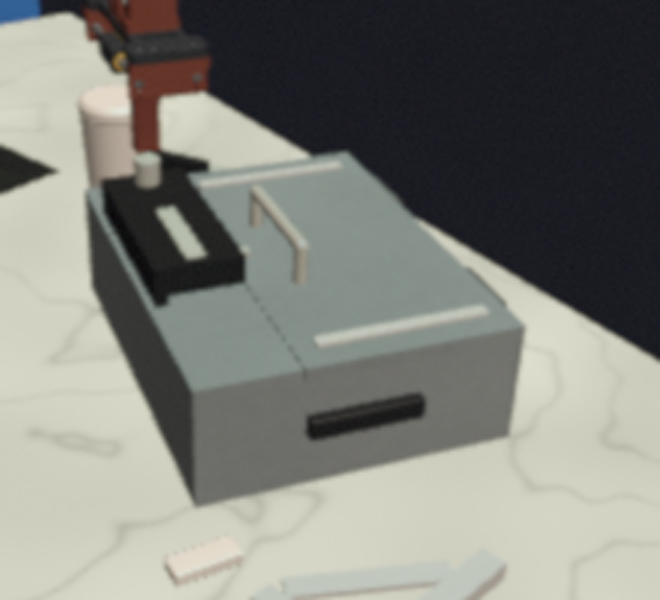

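The closed fingers are right above the button, at about (147,155) in the side crop, and the bar is still flush. I'll press in small steps.

Run:
```python
from h import *
B=np.array([586.3,213.6]); f0=ob()["wrist_force"][2]
z=173.; robot.move_straight([*B,z],v=30); first=None
while z>162:
    robot.pause(.08)
    f=np.mean([(robot.pause(.01),ob()["wrist_force"][2])[1] for _ in range(4)])-f0
    print(round(z,1),round(ob()["eef_pos"][2],1),round(f,2))
    if first is None and f>.7: first=z
    if f>5 or (first and first-z>=6.2): break
    z-=.7; robot.move_straight([*B,z],v=15)
robot.pause(.2)
print(ob()["time_s"])
snap("top","t3.png",(170,100,430,280)); snap("side","s3.png",(240,100,460,300))
```

```text
173.0 173.0 0.34
172.3 172.3 0.18
171.6 171.6 0.33
170.9 171.2 3.43
170.2 170.3 5.19
8.1917
```

View pics/s3.png

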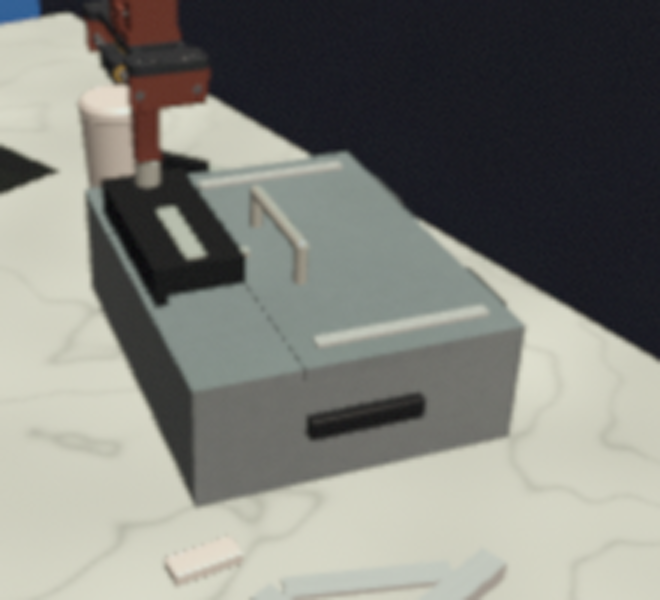

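Contact came at about 171 mm, as predicted, and the bar is still flush in the picture. The 5 N reading is mostly the initial contact stiffness. I'll continue in smaller steps with a 13 N cut-off.

Run:
```python
from h import *
B=np.array([586.3,213.6]); f0=-.43
z=170.2
while z>163.5:
    robot.pause(.1)
    f=np.mean([(robot.pause(.01),ob()["wrist_force"][2])[1] for _ in range(4)])-f0
    print(round(z,1),round(ob()["eef_pos"][2],1),round(f,2))
    if f>13: break
    z-=.5; robot.move_straight([*B,z],v=10)
    if ob()["wrist_force"][2]-f0>16: break
robot.pause(.2)
print(ob()["time_s"])
snap("side","s4.png",(240,100,460,300))
```

```text
170.2 170.2 5.0
169.7 169.7 4.24
169.2 169.2 4.51
168.7 168.7 4.66
168.2 168.2 4.37
167.7 167.4 2.22
167.2 167.1 2.49
166.7 166.7 2.18
166.2 166.2 2.5
165.7 165.7 2.81
165.2 165.2 2.86
164.7 164.7 2.73
164.2 164.4 5.64
163.7 164.4 8.85
13.8583
```

View pics/s4.png

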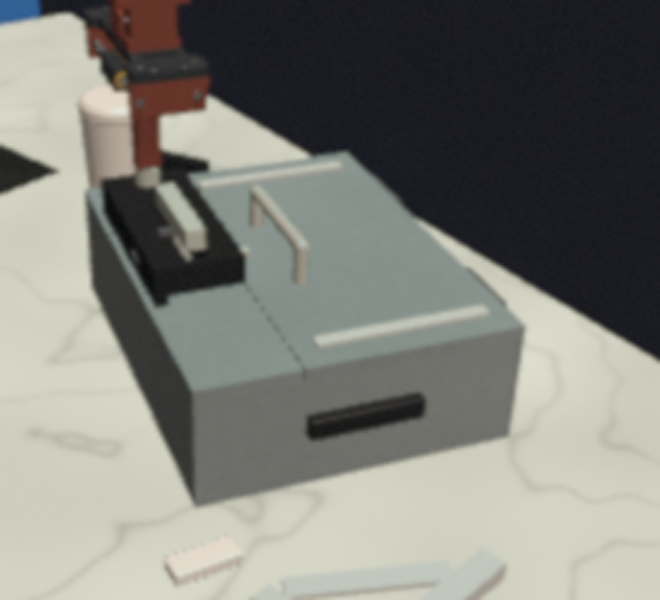

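The bar now stands proud of the housing, so it has popped out. The button's hard end came at 164.4 mm, which puts its top at 171.4 and confirms the height calibration. Next I'll retreat and grip the bar.

Run:
```python
from h import *
B=np.array([586.3,213.6]); H=cw(-95,-1,0)[:2]
robot.move_straight([*B,185],v=60)
robot.goto([*H,225],down(A+np.pi))
robot.set_gripper(44,15)
robot.move_straight([*H,176],v=100)
o=ob();print(o["time_s"],o["eef_pos"],o["joint_positions"],o["wrist_force"],o["ft_torque"])
snap("side","s5.png",(240,100,460,300)); snap("top","t5.png",(170,100,430,280))
```

```text
17.3 [561.28554018 112.03919617 176.25339465] [-0.28926137  0.35894532 -0.02100386  1.85197225  0.00924687  0.93048216
  2.58513238] [ 0.56826382 -0.55722249 -0.12913215] [0.02805997 0.08525511 0.03174534]
```

View pics/s5.png

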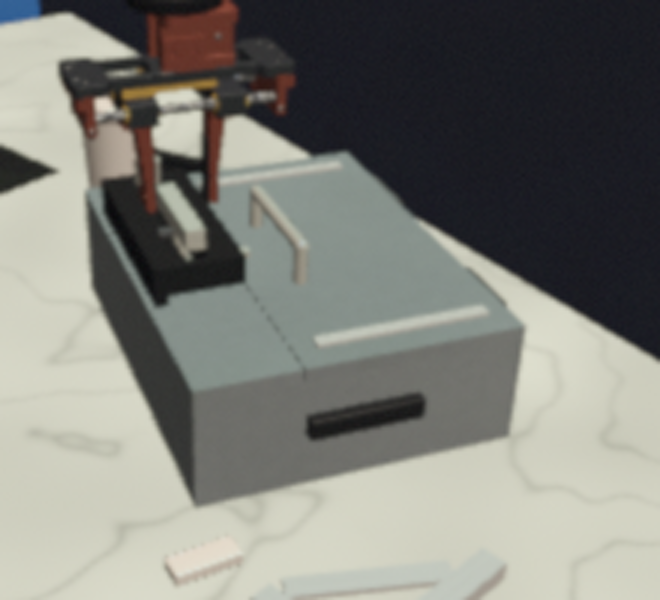

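The fingers straddle the bar in the side view, at about (150,200) and (210,195). I'll lower and grip, then turn in small steps.

Run:
```python
from h import *
H=cw(-95,-1,0)[:2]
robot.move_straight([*H,153],v=50)
robot.pause(.15)
o=ob();t0=o["ft_torque"].copy();print(o["wrist_force"],o["ft_torque"])
robot.set_gripper(5,18); robot.pause(.15)
o=ob();print(o["finger_gap"],o["eef_pos"],o["wrist_force"],o["ft_torque"])
th=0
def tq(n=3): return np.mean([(robot.pause(.01),ob()["ft_torque"])[1] for _ in range(n)],0)
while th<.8:
    th+=.1
    robot.move_straight([*H,153],v=60,ori=down(A+np.pi-th)); 
    print(round(th,2),np.round(tq(),3),np.round(ob()["wrist_force"],1),round(ob()["time_s"],2))
    if abs(tq(1)[2]-t0[2])>.25: print("STOP");break
snap("side","s6.png",(240,100,460,300)); snap("top","t6.png",(170,100,430,280))
```

```text
[-0.36686705  0.56310618 -0.05935069] [0.06905986 0.06279348 0.01316881]
16.0168205718945 [561.69132381 111.85454175 153.14816813] [ 3.82482707  0.20410546 -1.87620091] [-0.09920983 -0.7797481  -0.02204933]
0.1 [-0.063 -0.717 -0.082] [ 4.4 -1.2 -1.5] 19.13
0.2 [-0.002 -0.591 -0.066] [ 3.1 -0.5 -0.9] 19.42
0.3 [ 0.148 -0.361 -0.035] [2.1 0.4 0.3] 19.7
0.4 [0.27  0.    0.012] [-0.4  1.7  2.3] 19.98
0.5 [ 0.566  0.312 -0.026] [-0.3  1.8  2.9] 20.27
0.6 [ 0.888  0.625 -0.07 ] [-2.6  4.   2.6] 20.55
0.7 [ 1.102  0.785 -0.014] [-2.8  4.3  2. ] 20.83
0.8 [ 1.202  0.852 -0.02 ] [-3.8  4.4  2.5] 21.12
0.9 [ 1.359  0.885 -0.011] [-4.4  4.7  2.4] 21.4
```

View pics/s6.png

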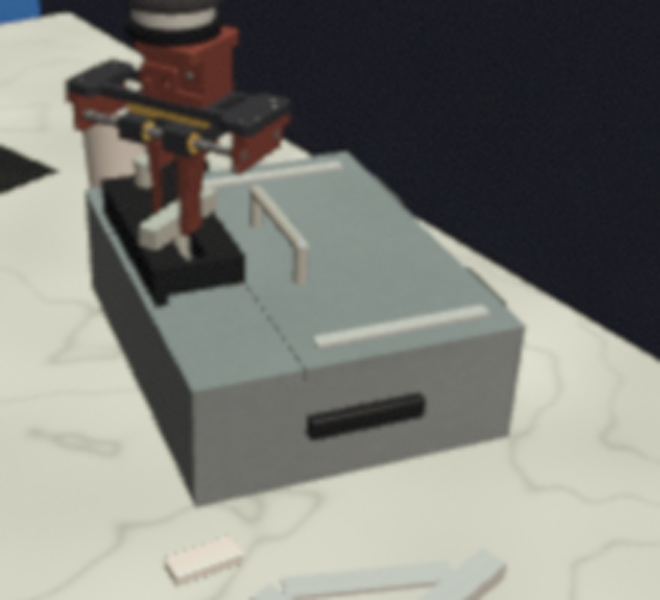

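The handle turns with the gripper; in the side crop the bar is now clearly rotated at (175,215). I'll creep toward the stop and watch the vertical-axis moment.

```bash
cat > turn.py <<'E'
from h import *
import sys
H=cw(-95,-1,0)[:2]+np.array([-.4,.45])
def tq(n=5):
    L=[(robot.pause(.01),ob())[1] for _ in range(n)];return np.mean([np.r_[o["ft_torque"],o["wrist_force"],o["joint_efforts"][6]] for o in L],0)
def yaw():
    y=Ro.from_rotvec(ob()["eef_rot"]).as_matrix()[:,1];return (A+np.pi-np.arctan2(y[1],y[0])+np.pi)%(2*np.pi)-np.pi
th=float(sys.argv[1]);end=float(sys.argv[2]);thr=float(sys.argv[3])
robot.move_straight([*H,153],v=40,ori=down(A+np.pi-th)); b=tq();print("base",np.round(b,3))
while th<end-1e-6:
    th+=.02
    robot.move_straight([*H,153],v=40,ori=down(A+np.pi-th)); t=tq()
    print(round(th,2),round(yaw(),3),np.round(t[2],3),np.round(t[3:6],1),"j7",round(t[6],3),"gap",round(ob()["finger_gap"],2),round(ob()["time_s"],2))
    if t[2]-b[2]>thr: print("STOP");break
E
python3 turn.py .9 1.1 .12
```

```text
base [ 1.225  0.776  0.008 -3.298  4.822  3.128 -0.012]
0.92 0.915 -0.013 [-3.5  4.9  2.8] j7 0.005 gap 15.94 22.09
0.94 0.935 -0.024 [-3.5  5.   2.6] j7 0.006 gap 15.95 22.38
0.96 0.955 -0.019 [-3.2  4.8  3.1] j7 0.006 gap 15.88 22.68
0.98 0.975 -0.013 [-3.6  5.5  2.6] j7 0.005 gap 15.52 22.97
1.0 0.995 -0.012 [-3.6  5.1  3. ] j7 0.005 gap 15.81 23.26
1.02 1.015 -0.042 [-3.4  5.4  3.1] j7 0.005 gap 15.6 23.55
1.04 1.035 -0.034 [-3.3  5.5  2.9] j7 0.005 gap 15.86 23.84
1.06 1.055 -0.026 [-3.8  5.7  2.6] j7 0.004 gap 15.92 24.13
1.08 1.074 -0.023 [-3.9  5.7  3.4] j7 0.004 gap 15.83 24.43
1.1 1.094 -0.015 [-3.7  5.9  3.1] j7 0.004 gap 16.05 24.72
```

```bash
sed -i 's/if t\[2\]-b\[2\]>thr/if abs(t[2]-b[2])>thr/' turn.py; python3 turn.py 1.1 1.42 .12; python3 -c "
from h import *
snap('side','s7.png',(240,100,460,300))"
```

```text
base [ 1.504  0.861 -0.047 -3.875  5.641  3.063  0.022]
1.12 1.114 -0.002 [-3.5  5.8  2.7] j7 0.004 gap 15.62 25.3
1.14 1.134 -0.022 [-3.7  5.7  2.7] j7 0.004 gap 15.42 25.59
1.16 1.154 -0.007 [-3.6  6.3  2.2] j7 0.003 gap 15.76 25.88
1.18 1.174 -0.01 [-3.8  6.2  2.7] j7 0.003 gap 15.87 26.18
1.2 1.194 -0.016 [-3.7  6.4  2.9] j7 0.003 gap 15.91 26.47
1.22 1.214 -0.023 [-3.4  6.7  2.9] j7 0.003 gap 16.36 26.76
1.24 1.234 -0.019 [-3.7  6.7  2.6] j7 0.003 gap 16.12 27.05
1.26 1.254 -0.049 [-4.1  6.8  2.6] j7 0.003 gap 15.86 27.34
1.28 1.274 -0.007 [-3.4  7.   2.6] j7 0.002 gap 16.08 27.63
1.3 1.294 -0.034 [-3.9  6.7  2.7] j7 0.002 gap 15.96 27.93
1.32 1.314 -0.002 [-3.8  7.2  2.7] j7 0.002 gap 15.96 28.22
1.34 1.334 -0.04 [-4.1  7.4  2.9] j7 0.002 gap 15.76 28.51
1.36 1.354 -0.026 [-4.2  7.3  3. ] j7 0.002 gap 16.08 28.8
1.38 1.374 -0.019 [-3.9  7.3  2.8] j7 0.002 gap 15.92 29.09
1.4 1.393 0.101 [-3.9  7.6  2.7] j7 -0.138 gap 15.96 29.38
STOP
```

View pics/s7.png

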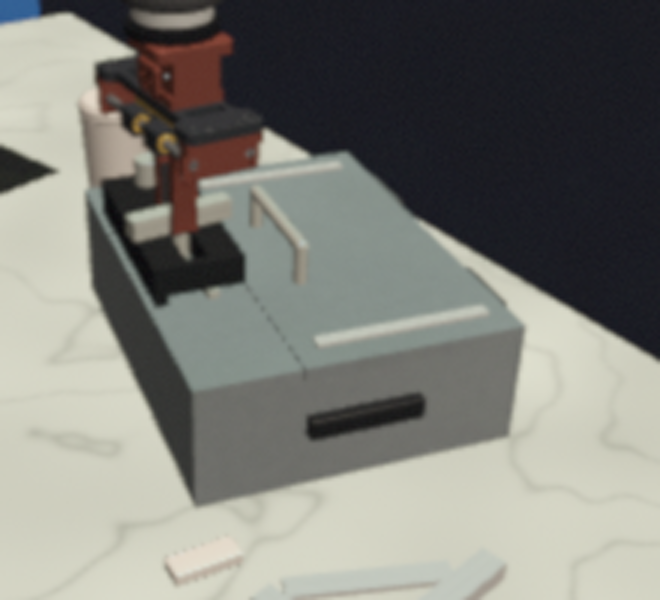

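At 1.40 rad the moment rises by about 0.12 Nm and joint 7 loads to -0.14 Nm, and both were flat before that. One tiny further step should confirm it is the stop.

Run:
```python
import sys; sys.argv=['',"1.4","0","1"]
exec(open('turn.py').read())
for th in (1.405,1.41):
    robot.move_straight([*H,153],v=40,ori=down(A+np.pi-th)); t=tq(10)
    print(th,round(yaw(),4),t[2].round(3),t[6].round(3),ob()["time_s"])
    if abs(t[6])>.22: break
```

```text
base [ 1.843  0.853  0.115 -3.433  7.21   2.503 -0.12 ]
1.405 1.3982 0.208 -0.211 30.0583
1.41 1.4029 0.248 -0.26 30.3917
```

The load rises steadily, to about 0.25 Nm or 7 N at the stop, so it is the stop. I'll back off, release, retreat, and go to the pull.

Run:
```python
from h import *
H=cw(-95,-1,0)[:2]+np.array([-.4,.45])
robot.move_straight([*H,153],v=40,ori=down(A+np.pi-1.385))
robot.set_gripper(40)
robot.move_straight([*H,195],v=100)
Q=cw(-6,-2,0)[:2]
robot.goto([*Q,190],down(A+np.pi))
robot.move_straight([*Q,158],v=80)
o=ob();print(o["time_s"],o["eef_pos"],o["finger_gap"],o["wrist_force"],o["ft_torque"])
snap("side","s8.png",(240,100,460,300)); snap("top","t8.png",(170,100,430,280))
```

```text
33.575 [646.9676654   89.66676651 157.48950298] 40.060057262378834 [-0.09789875 -0.0849673   0.02563023] [0.11469255 0.09630494 0.01544359]
```

View pics/s8.png

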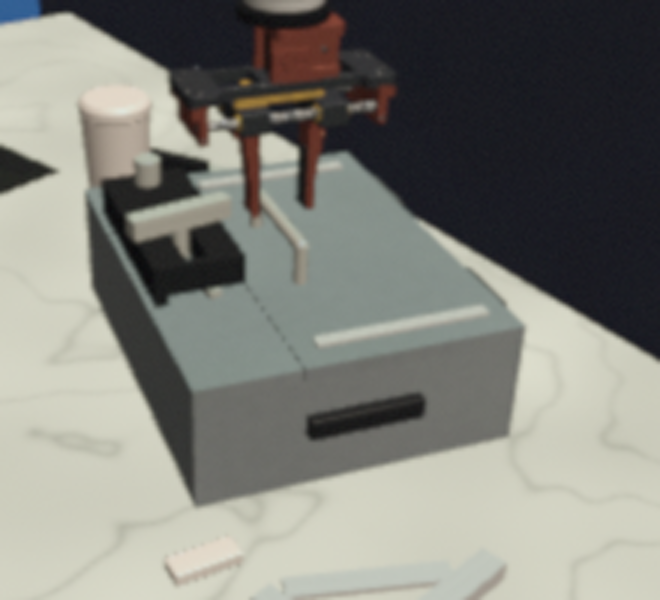

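The handle stands turned with its bar near (180,215), and the fingers straddle the pull. I'll grip it and lift along the hinge arc.

Run:
```python
from h import *
Q=cw(-6,-2,0)[:2]
robot.move_straight([*Q,128],v=60); print(ob()["wrist_force"])
robot.set_gripper(5,25); robot.pause(.1)
o=ob();print(o["finger_gap"],o["eef_pos"],o["wrist_force"])
ex=np.array([np.cos(A),np.sin(A)])
for th in np.arange(.03,.331,.03):
    dx=-146*np.cos(th)+46*np.sin(th)+146; dz=46*np.cos(th)+146*np.sin(th)-46
    robot.move_straight([*(Q+ex*dx),128+dz],v=50)
    f=ob()["wrist_force"];print(round(th,2),np.round(f,1),round(ob()["time_s"],2))
    if np.linalg.norm(f)>35: print("HIGH");break
robot.pause(.3);print(ob()["wrist_force"],ob()["finger_gap"])
snap("side","s9.png",(240,100,460,300))
```

```text
[ 0.77612526 -0.17331268 -0.07477812]
11.051426559614368 [648.03760752  89.54932349 128.32457209] [ 4.68311145  0.70972197 -1.74706854]
0.03 [ 5.5 -1.  -2.3] 35.24
0.06 [ 5.3 -0.5 -2.5] 35.49
0.09 [ 5.2 -1.1 -1.6] 35.74
0.12 [ 5.5 -0.7 -3. ] 35.99
0.15 [ 5.7  0.5 -3.1] 36.24
0.18 [ 4.9  0.5 -3.7] 36.49
0.21 [ 4.6 -0.9 -4.2] 36.74
0.24 [ 4.9 -0.1 -5. ] 36.99
0.27 [ 4.1  0.5 -4.2] 37.24
0.3 [ 2.3 -0.3 -4.4] 37.49
0.33 [-0.4 -0.3 -2.5] 37.74
[-1.7700594  -0.08634292  1.15727392] 11.003469005160467
```

View pics/s9.png

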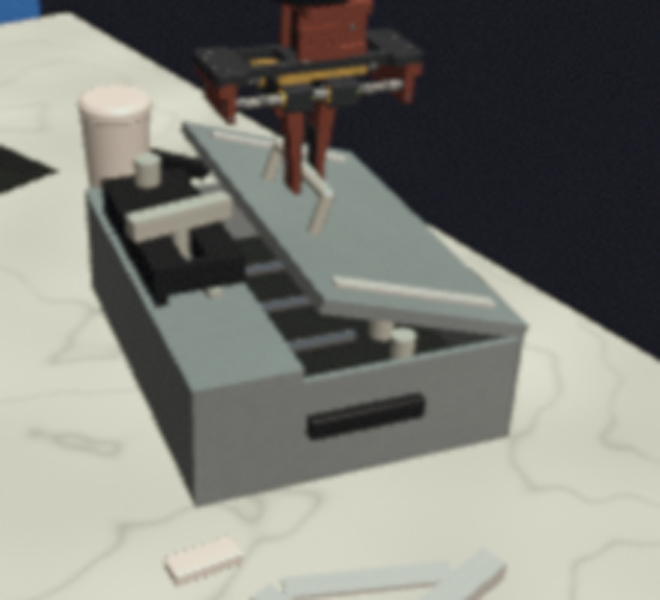

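The lid is up, with its front edge raised at about (185,125) to (320,305) in the crop. I'll release and retreat, then measure the angle twice to check that it holds.

Run:
```python
from h import *
robot.set_gripper(28)
p=ob()["eef_pos"].copy()
robot.move_straight([p[0],p[1],p[2]+60],v=80)
robot.move_straight([p[0]-150,p[1],p[2]+130],v=150)
robot.pause(.4)
print(ob()["time_s"],ob()["eef_pos"],ob()["wrist_force"])
a=snap("side","s10.png",(240,100,460,300)); robot.pause(1); b=snap("side","s10b.png",(240,100,460,300)); snap("top","t10.png",(170,100,430,280))
d=np.abs(a["img"].astype(int)-b["img"]).max(2);print("diff px",(d>40).sum())
# predicted front-right corner of lid
f=200/np.tan(np.radians(a["fovy"])/2);T=np.linalg.inv(a["world_from_camera"])
for th in (.2,.27,.33,.4,.5):
    out=[]
    for y in (180,-180):
        X=cw(140+(-191*np.cos(th)+12*np.sin(th)),y,100+12*np.cos(th)+191*np.sin(th));c=T[:3,:3]@X+T[:3,3]
        out.append(np.round([(a["cx"]+f*c[0]/c[2]-240)*3,(a["cy"]+f*c[1]/c[2]-100)*3]))
    print(th,out)
for n in ("tumbler","eraser","square"):print(n,[(round(float(r["score"]),2),np.round(r["extent"],1).tolist()) for r in trace(b,n)[:2]])
```

```text
41.1333 [519.48941191  84.22833047 302.64871983] [-0.45647365 -0.8312599   0.90977658]
diff px 0
0.2 [array([176., 139.]), array([315., 324.])]
0.27 [array([180., 127.]), array([321., 308.])]
0.33 [array([184., 116.]), array([327., 295.])]
0.4 [array([189., 104.]), array([334., 279.])]
0.5 [array([198.,  86.]), array([348., 257.])]
tumbler [(0.65, [276.1, 145.2, 25.6, 36.6])]
eraser [(0.7, [309.0, 284.8, 30.4, 16.6]), (0.58, [358.7, 175.6, 116.2, 66.7])]
square [(0.94, [362.7, 308.0, 84.0, 46.7])]
```

View pics/s10b.png

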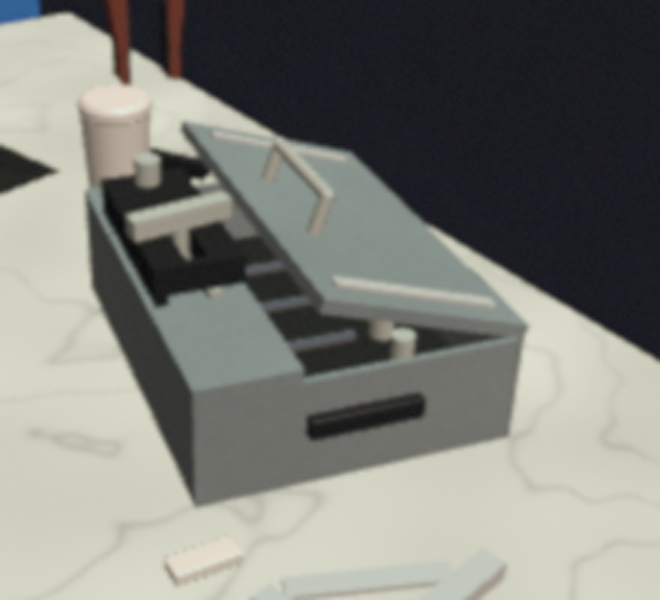

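The lid corners at about (183,123) and (320,303) correspond to roughly 0.29 rad, or about 55 mm. Nothing moved between two frames taken 1 s apart, the handle is still turned, and the bystanders are in place. I'm handing in.

```bash
python3 -c "
from rig import *
print(ticket.sign_off(), monitor.get_obs()['time_s'])"
```

```text
the job is handed in; nothing more can be done
the job is handed in; nothing more can be done
```

The tool case is open and the job is handed in. No verdict was reported, so the results below rest on my own checks.

- **Button:** I pressed it to its hard end with a peak of about 9 N, and the picture showed the handle popped out. The force was 4–5 N over the first 3 mm, above the 1–3 N stated, then dropped to 2–3 N.
- **Handle:** I turned it clockwise in small steps. At about 1.39 rad the turning moment rose sharply, and two small further steps raised it to about 0.25 Nm, roughly 7 N on the stop. I then backed off slightly and released it. A steady side force of up to about 8 N built up at the wrist while turning. Recentring the gripper slightly did not remove it.
- **Lid:** I raised it by the pull and let go. The side view puts it at about 0.29 rad, front edge about 55 mm up, slightly below the commanded 0.33 rad but inside the band. Two pictures 1 s apart showed no movement.
- **Surroundings:** The gripper is clear of everything. The handle is still turned, and the cup, eraser and square appear within a few pixels of where they started. My last check was at about 42 s.

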